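# Unpin the bedside caddy and hold it up level

### The job

Draw the red-tabbed locking pin out of the bedside caddy's dock and lay it across both forks of the blue parking cradle next to it, then let go of it. Then take the caddy by its wooden handle bar and lift it, with the mug and the jar standing in it, about 10 cm straight up above its dock. Finish while holding it there, steady and level; do not put it down, and leave the books, the clock and the spectacle case alone.

Things in the scene. Friction and masses are not known exactly. Their poses are not given: they have to be found in the camera images.
- dock: Fixed dock: brown wooden plate, upper face 12 mm above the table. Frame upright; origin on the table (z = 0) under the middle of the docked caddy; plate spans x -80 to 180, y -120 to 120 mm. Along its +x side stand two steel cheeks with a bore along y; 60 mm farther in +x, the blue parking cradle. Turned up to 0.4 rad about z.
- bore (a point): Bore mouth on the seated pin's axis, in the outer face of the +y cheek: (95, 19, 48) mm in the dock's frame. Bright steel cheeks, 10 mm thick, at y -19 to -9 and 9 to 19 mm, 30 mm wide in x, tops 67 mm above the table. Bore 14 x 14 mm along the dock's y through both; the pin is drawn out along the dock's +y.
- notch (a point): Middle of the blue parking cradle, on the axis of a pin lying in it: (155, -12, 45) mm in the dock's frame. Two U-shaped forks 8 mm thick, centred at y -36 and 12 mm, notches open upward, 16 mm wide in x; notch floors 40 mm, fork tops 66 mm above the table. The pin lies in both, along the dock's y.
- pin: Loose pin, 100 g, at the start in the bore, parallel to the dock. Origin on the shank's axis, mid red tab. Steel shank 10 x 10 mm runs along its -y, from 4 to 120 mm. Upright red plate tab 8 mm thick (y), 26 wide (x), from 14 below to 44 mm above the axis; 38 to 46 mm clear of the cheek: pinch it from above, closing along y. Balances 55 mm from the origin. Slides freely; out after 70 to 80 mm.
- pin_mid (a point): Middle of the pin's shank, 62 mm from the pin's origin along its -y.
- pin_tip (a point): Free end of the pin's shank, 120 mm from the pin's origin along its -y.
- pin_tab (a point): Grip point in the pin's red tab, 30 mm above the shank's axis, 14 mm below the tab's top.
- caddy: Loose caddy, 0.42 kg: white tray 150 (x) x 230 (y) mm, walls 40 mm high, floor 6 mm; origin centre of underside. Stands on the dock plate, parallel to the dock; uprights at its y ends carry the handle bar. A steel lug on its +x side, between the cheeks with 2.5 to 5.5 mm play, is locked by the pin through its eye. Pin out, it lifts straight up (lug clear of the cheeks after 50 mm).
- handle (a point): Middle of the caddy's brown wooden handle bar, 155 mm above its underside. Bar 16 x 16 mm in section, along the caddy's y, 210 mm between the uprights; take it from above, fingers closing along the caddy's x. Over 45 mm are free under the bar.
- mug: White china mug, loose, on the caddy's floor under the bar, 58 mm to one side (y) of the middle; the jar is on the other side; which is where changes. 72 mm across, 88 mm high, 0.21 to 0.34 kg, handle towards the caddy's -x. Origin at the centre of its underside.
- jar: Amber glass jar with a metal cap, loose, standing in the caddy on the side where the mug is not. 52 mm across, 65 mm high, about 0.12 kg. Origin at the centre of its underside.
- book_low: Blue book, loose, 220 x 160 x 25 mm, on the table; leave alone. Origin at the centre of its underside.
- book_top: Brown-red book, 200 x 145 x 22 mm, lying on the blue book; leave alone. Origin at the centre of its underside.
- clock: White alarm clock, 45 x 100 mm, 81 mm high; leave alone. Origin at the centre of its underside.
- case: Blue spectacle case, 160 x 60 x 36 mm; leave alone. Origin at the centre of its underside.

How it is judged:
By the outcome, as a careful person would: the job done as asked, in the order asked, and still so for the second after the job is handed in, while the arm keeps its last pose, push and grip.
It also fails if it takes over 62 s, if anything falls off the work surface, if the arm or the gripper's body presses on something with over 40 N, if the wrist force passes 120 N, or if a joint passes its speed limit or range.

### The arm

A 6-joint arm with a two-finger parallel gripper is mounted at the origin on the work surface. World frame = base frame: x ahead of the robot, y to its left, z up, the work surface at z = 0. Lengths are in m, angles in degrees, forces in N, time in s.
With the tool pointing down it reaches from about 0.4 to 0.825 m from the base axis. Payload 7 kg.
Tool frame: the origin (TCP) lies between the finger pads; the fingertips stand 25 mm ahead of it and the grasp point (between the pads) lies 6 mm ahead of it; z points along the fingers, y is the line along which they close (so a half turn about z gives the same grasp; the last joint's range is limited). The gripper opens to 88 mm and grips with 3 to 60 N. Pads are 19 mm wide; open, the fingers measure 130 mm over their backs; the gripper's body (78 mm by 193 mm) begins 47 mm behind the grasp point.
Start: joints at [-54.139, 20.546, 0.682, 0, -70.136, -16.507], TCP at [0.224, -0.637, 0.252] pointing down, gripper open.
Joint ranges: [-176.03, 176.03], [-82.01, 121.73], [-58.28, 71.71], [-173.87, 95.51], [-174.79, -0.11], [-173.66, 173.66]. Speed limits (degrees/s): [136.94, 136.94, 172.46, 180, 180, 180].

### API

Orientations are given as [roll, pitch, yaw] about the fixed x, y, z axes, in that order (R = Rz(yaw) Ry(pitch) Rx(roll)).
In Python, from plant import ctrl, cams, status, close_job gives the robot as it stands (ctrl), with the cameras (cams), the readings (status) and the job as plain functions.
- The arm moves only by the tool jog_arm, called after ">>>" by a JSON object that holds its "fn" and its "kwargs", one argument or row to a line. Schema: {"type":"object","properties":{"motion":{"type":"string"},"only":{"type":"string"},"quiet":{"type":"boolean"},"lines":{"type":"string"}},"required":["motion"],"additionalProperties":false}. motion is a string of 1 to 8 rows, parted by semicolons, with the numbers parted by commas; each row has 5 numbers: dx, dy, dz in m, then a turn about the tool's z in degrees, then the finger opening in m; each row is the pose to reach, as a shift and turn from the pose commanded when the call began, along the tool's axes at that moment; what a row does not reach only later rows make up. A row lasts 1/8 s, in which the tool goes at most 0.0625 m and 10.7 degrees, less where a joint would pass 70% of its speed; a pose out of reach is approached as far as the arm can. The fingers move at their own pace and stop on an object; the grip force is fixed at half the most. Time passes only in rows, so rows that do not move let the fingers close. The tool returns the time, the measured TCP pose, the force, the opening and the grip force at its end. only (a regular expression) keeps the lines of the reply that match it, lines (a string "A,B") keeps lines A to B, and quiet returns only ok. Input that does not fit is refused with a message, and nothing moves.
- status.get_obs(): the state, without advancing time (a new reading comes with each control period).
- cams.snapshot(name): name is "scene" or "top" or "wrist"; returns a dict with "frame" (420x560x3 uint8, red, green, blue), "z_map" (420x560 float32, m along the optical axis (not along the pixel's ray), 0 where there is no reading), "fovy" (degrees; the focal length in pixels is half the picture's height over the tangent of half this angle, whatever the lens; pixels are square), "cx", "cy" (the principal point, pixels), "k1" (the pictures are not rectified: a ray, as slopes to the right and down, at radius r is drawn at 1 + k1 r^2 times it, then the intrinsics apply), "R" (3x3) and "t" (3): a world point X has camera coordinates R X + t; the wrist camera has in their place "T_tool_cam" (4x4, takes a point from camera to tool coordinates, whose origin is the TCP and whose axes are the flange's). Camera axes: x right, y down, z forward; pixel columns grow to the right and rows downward; lengths in m; the calibration is good to about 2 mm. A picture is of the moment at which its call begins: read the wrist's pose just before it.
- close_job(): hands the job in; it is judged then, once.
The state is a dict: "clock": time; "joint_pos": joint angles; "qvel": joint speeds; "tau": joint torques, N m; "tool_pos": TCP position; "orientation": TCP orientation; "force": force on the tool from outside, world axes, zero at the start; "moment": the same for the moment, N m; "opening": finger opening in m; "gripper_force": force on a finger pad.
Only numpy, scipy, OpenCV 4.12 (cv2) and the standard library are available. Lean on these libraries where they do the work, as an engineer would, in place of code of your own. Each camera call takes 0.05 s, during which the arm holds its last target. There are 200 camera calls.

## Working session

There is one attempt and no reset: what is moved stays moved. The work goes in short steps, Python scripts to look and compute and a tool call to move; the robot and the scene stay as the last step left them, time stands still between calls to the robot, and variables do not carry over. Pictures are saved under pics/ and viewed, at most 10 in all, crops included, and the job is handed in when it is done.

```bash
ls; mkdir -p pics
```

Create h.py:
```python
import numpy as np, cv2, pickle
from plant import ctrl, cams, status, close_job
from scipy.spatial.transform import Rotation as Ro
def snap(n):
    o=status.get_obs(); s=cams.snapshot(n)
    if n=="wrist":
        R=Ro.from_euler('xyz',o['orientation'],degrees=True).as_matrix()
        T=np.eye(4);T[:3,:3]=R;T[:3,3]=o['tool_pos']
        C=T@s['T_tool_cam']; s['C']=C
    else:
        C=np.eye(4);C[:3,:3]=np.array(s['R']).T;C[:3,3]=-C[:3,:3]@np.array(s['t']);s['C']=C
    return s
def save(s,name): pickle.dump(s,open(name+'.pkl','wb')); cv2.imwrite('pics/'+name+'.png',s['frame'][:,:,::-1])
def load(name): return pickle.load(open(name+'.pkl','rb'))
def ray(s,u,v):
    f=s['frame'].shape[0]/2/np.tan(np.radians(s['fovy'])/2)
    d=np.array([(u-s['cx'])/f,(v-s['cy'])/f]);p=d.copy()
    for _ in range(20): p=d/(1+s['k1']*(p@p))
    r=np.array([p[0],p[1],1.]); return s['C'][:3,3],s['C'][:3,:3]@r
def atz(s,u,v,z):
    c,r=ray(s,u,v); return c+r*(z-c[2])/r[2]
def dep(s,u,v):
    c,r=ray(s,u,v); return c+r*float(s['z_map'][int(round(v)),int(round(u))])
def proj(s,X):
    f=s['frame'].shape[0]/2/np.tan(np.radians(s['fovy'])/2)
    p=s['C'][:3,:3].T@(np.array(X)-s['C'][:3,3]);p=p[:2]/p[2];p=p*(1+s['k1']*(p@p))
    return p*f+[s['cx'],s['cy']]
def tri(L):
    A=np.zeros((3,3));b=np.zeros(3)
    for s,u,v in L:
        c,r=ray(s,u,v);r=r/np.linalg.norm(r);P=np.eye(3)-np.outer(r,r);A+=P;b+=P@c
    return np.linalg.solve(A,b)
```

Run:
```python
from h import *
o=status.get_obs();print(o)
for n in("scene","top"):
    s=snap(n);save(s,n+'0');print(n,s['fovy'],s['k1'],s['C'].round(3).tolist())
a=load('scene0')['frame'];b=load('top0')['frame']
```

```text
pics
plant.py
{'clock': 0.0, 'joint_pos': array([-5.41373274e+01,  2.05925221e+01,  6.33899923e-01, -1.88201069e-02,
       -7.01365375e+01, -1.65069841e+01]), 'qvel': array([ 0.03014219,  0.00019111,  0.01554521,  0.02480211, -0.05559441,
        0.03761008]), 'tau': array([ 2.95079924e-03, -5.82727003e+01,  2.93050271e+01,  6.99695706e+00,
        6.76034237e-03, -1.33993481e-04]), 'tool_pos': array([ 0.2235397 , -0.63643637,  0.25061544]), 'orientation': array([ 1.79903735e+02, -1.00775402e-02, -1.60650712e+02]), 'force': array([-0.41927682,  0.81676861, -0.15730442]), 'moment': array([0.01988912, 0.01793713, 0.01442111]), 'gripper_force': 0.0, 'opening': 0.08748224444690092}
scene 52.035972426459715 -0.05352165154933811 [[-0.831, 0.435, -0.348, 0.872], [0.557, 0.668, -0.494, 0.51], [0.017, -0.604, -0.797, 0.877], [0.0, 0.0, 0.0, 1.0]]
top 52.954272068839074 0.02586294081203816 [[0.0, -0.999, 0.037, 0.498], [-1.0, 0.0, 0.011, 0.026], [-0.011, -0.037, -0.999, 1.347], [0.0, 0.0, 0.0, 1.0]]
```

View pics/top0.png

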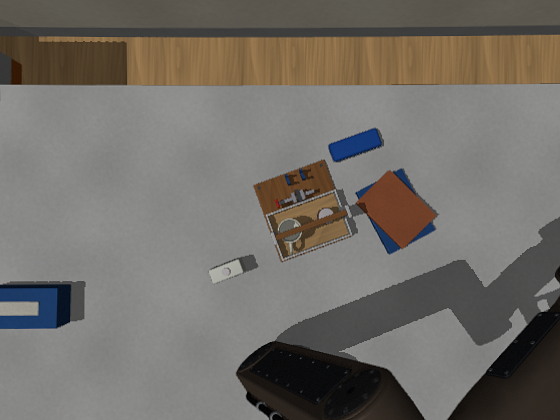

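View pics/scene0.png

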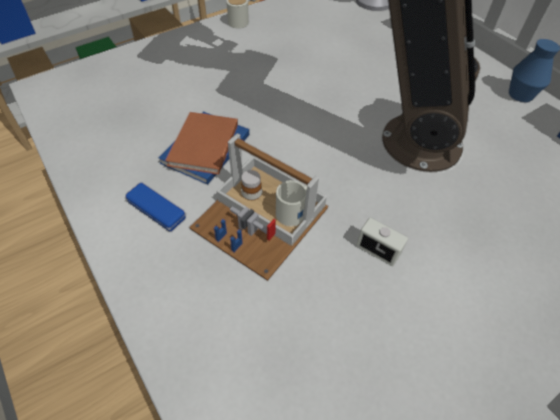

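The top view shows the dock plate with corners near (325,160) and (254,185). The red tab is at about (278,204), the cradle at about (299,177) and the handle bar runs from (275,238) to (362,208). In the scene view the tab is at (271,229) and the bar runs from (237,143) to (313,182). I'll enlarge both.

Run:
```python
from h import *
a=load('top0')['frame'][150:270,245:375];b=load('scene0')['frame'][130:280,185:335]
a=cv2.resize(a,None,fx=4.6,fy=4.6,interpolation=3)
cv2.imwrite('pics/c1.png',a[:,:,::-1])
b=cv2.resize(b,None,fx=4,fy=4,interpolation=3)
cv2.imwrite('pics/c2.png',b[:,:,::-1])
```

```text
(no output)
```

View pics/c1.png

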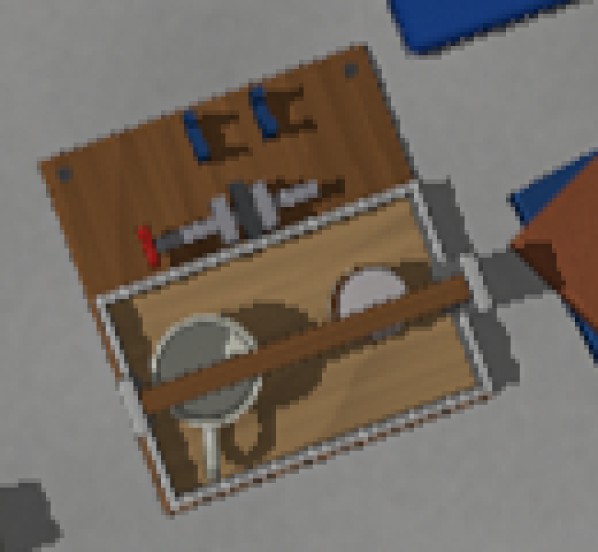

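View pics/c2.png

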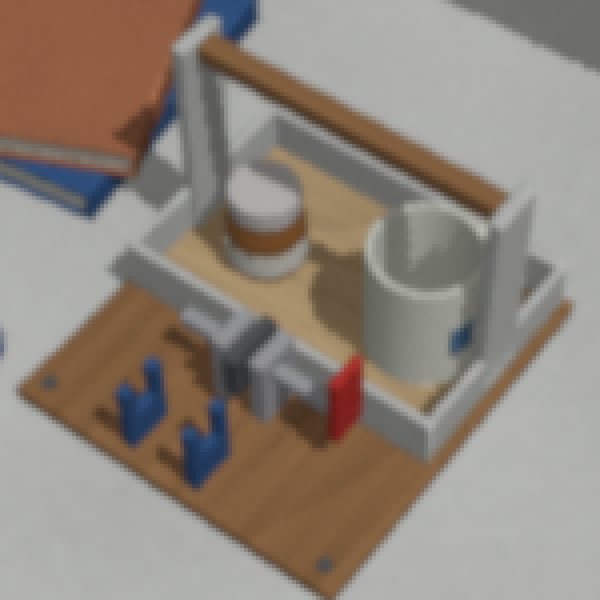

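Both crops are clear. In the top crop the plate corners are at (366,45) and (40,163), the tab at (148,247), and the bar ends at (145,402) and (468,288). In the scene crop the tab top is at (346,365), and the bar ends are at (205,45) and (505,200).

Run:
```python
from h import *
T=load('top0');S=load('scene0')
t=lambda u,v:(T,245+u/4.6-.4,150+v/4.6-.4); s=lambda u,v:(S,185+u/4-.4,130+v/4-.4)
A=atz(*t(366,45),.012);B=atz(*t(40,163),.012)
A2=atz(*s(20,392),.012);B2=atz(*s(333,598),.012)
print(A,B,A2,B2)
for A,B in((A,B),(A2,B2)):
    d=B-A;print(np.linalg.norm(d)); yaw=np.arctan2(-d[0],d[1]);x=np.array([np.cos(yaw),np.sin(yaw)])
    print('yaw',np.degrees(yaw),'origin',((A+B)/2)[:2]-.18*x)
print('tab top',tri([t(148,243),s(346,367)]))
e1=tri([t(145,402),s(505,198)]);e2=tri([t(468,288),s(207,47)]);print('bar',e1,e2,(e1+e2)/2,np.linalg.norm(e1-e2),np.degrees(np.arctan2(-(e1-e2)[0],(e1-e2)[1])))
```

```text
[ 0.70536659 -0.09527367  0.012     ] [0.62387494 0.12983433 0.012     ] [ 0.70671375 -0.08888135  0.012     ] [0.6238144  0.13200607 0.012     ]
0.23940446983956634
yaw 19.900830804333054 origin [ 0.49536979 -0.04399044]
0.2359312462870057
yaw 20.571183447437686 origin [ 0.49674153 -0.04168439]
tab top [0.56401397 0.05336976 0.09680577]
bar [0.46336814 0.05380014 0.17707774] [ 0.532948   -0.14279766  0.16524347] [ 0.49815807 -0.04449876  0.1711606 ] 0.20888298432653726 19.489882841577266
```

>>> {"fn": "jog_arm", "kwargs": {
  "motion": "-0.28,0.27,-0.03,0,0.088;-0.28,0.27,-0.03,0,0.088;-0.28,0.27,-0.03,0,0.088;-0.28,0.27,-0.03,0,0.088;-0.28,0.27,-0.03,0,0.088;-0.28,0.27,-0.03,0,0.088;-0.28,0.27,-0.03,0,0.088;-0.28,0.27,-0.03,0,0.088"
}}

```text
clock: 1.1
tool_pos: [0.3988, -0.2885, 0.2816]
orientation: [-180.0, 0.0, -160.5]
force: [0.2, -0.0, -0.3]
opening: 0.0878
gripper_force: 0.0
```

>>> {"fn": "jog_arm", "kwargs": {
  "motion": "-0.268,0.265,0,-0.6,0.088;-0.268,0.265,0,-0.6,0.088;-0.268,0.265,0,-0.6,0.088;-0.268,0.265,0,-0.6,0.088;-0.268,0.265,0,-0.6,0.088;-0.268,0.265,0,-0.6,0.088;-0.268,0.265,0,-0.6,0.088;-0.268,0.265,0,-0.6,0.088"
}}

```text
clock: 2.1
tool_pos: [0.5634, 0.0485, 0.2806]
orientation: [-180.0, -0.1, -160.1]
force: [0.1, 0.1, -0.5]
opening: 0.0873
gripper_force: 0.0
```

Run:
```python
from h import *
s=snap('wrist');save(s,'w1');print(status.get_obs()['tool_pos'],status.get_obs()['orientation'],s['T_tool_cam'],s['fovy'],s['k1'])
```

```text
[0.56320051 0.04809579 0.28099405] [-1.79991050e+02 -7.72424255e-02 -1.60123226e+02] [[-9.43932718e-04 -9.52010401e-01 -3.06064218e-01  8.39419003e-02]
 [ 9.99998783e-01 -5.18442759e-04 -1.47148423e-03  3.58297874e-04]
 [ 1.24219151e-03 -3.06065235e-01  9.52009732e-01 -1.33880887e-01]
 [ 0.00000000e+00  0.00000000e+00  0.00000000e+00  1.00000000e+00]] 67.45034471818168 -0.06776032591635552
```

View pics/w1.png

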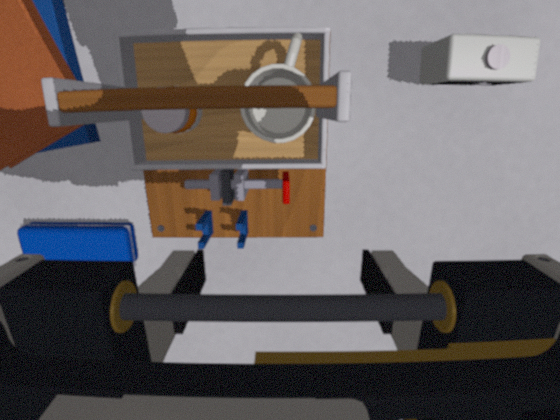

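The wrist picture shows the tab at (286,188), the forks at (206,228) and (242,228), the bar from (60,100) to (335,95), and the plate edge from (152,237) to (325,236). The tool is well aligned with the dock. I'll lower it and take a second wrist view to triangulate.

>>> {"fn": "jog_arm", "kwargs": {
  "motion": "0,0,0.06,0,0.024;0,0,0.1,0,0.024;0,0,0.1,0,0.024;0,0,0.1,0,0.024;0,0,0.1,0,0.024"
}}

```text
clock: 2.78
tool_pos: [0.5646, 0.0495, 0.1838]
orientation: [-180.0, 0.2, -160.1]
force: [-0.3, -0.6, 1.0]
opening: 0.0433
gripper_force: 0.0
```

Run:
```python
from h import *
s=snap('wrist');save(s,'w2')
a=load('w1')['frame'][160:250,145:335];b=s['frame']
for S in (load('w1'),s):
    f=S['frame'].astype(int);m=(f[:,:,0]>110)&(f[:,:,1]<40)&(f[:,:,2]<50)
    n,l,st,c=cv2.connectedComponentsWithStats(m.astype(np.uint8));print(st[1:].tolist(),c[1:].round(1).tolist())
    P=np.array([dep(S,u,v) for v,u in np.argwhere(m)]);P=P[P[:,2]>.085]
    print(P.min(0),P.max(0),P.mean(0),np.percentile(P[:,2],[5,50,95])) if len(P) else 0
cv2.imwrite('pics/c3.png',np.vstack([cv2.resize(a,(760,360),interpolation=3)])[:,:,::-1])
```

```text
[[283, 180, 6, 24, 135]] [[285.5, 191.6]]
[0.48460361 0.02035596 0.0908443 ] [0.57315369 0.05747489 0.41467652] [0.56118879 0.05083452 0.09497775] [0.09132994 0.09268974 0.09386289]
[[284, 189, 2, 1, 2], [285, 189, 5, 7, 12], [283, 193, 5, 6, 10], [286, 199, 2, 3, 3], [282, 200, 9, 37, 276], [289, 200, 1, 1, 1], [290, 203, 1, 1, 1]] [[284.5, 189.0], [287.3, 192.2], [284.8, 196.0], [286.3, 200.0], [286.2, 219.5], [289.0, 200.0], [290.0, 203.0]]
[0.48507251 0.02105981 0.08509817] [0.57355806 0.05776678 0.31740035] [0.56030309 0.05083444 0.09400505] [0.09115471 0.09250941 0.09352515]
```

View pics/w2.png

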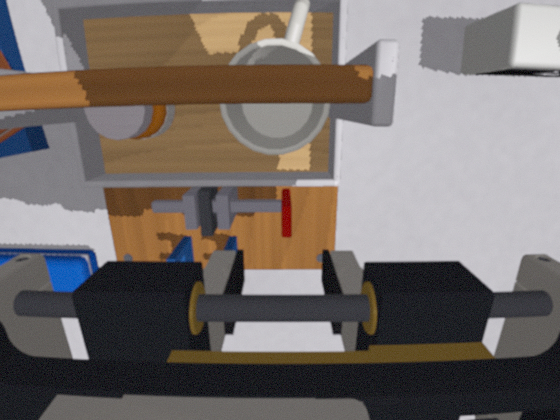

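View pics/c3.png

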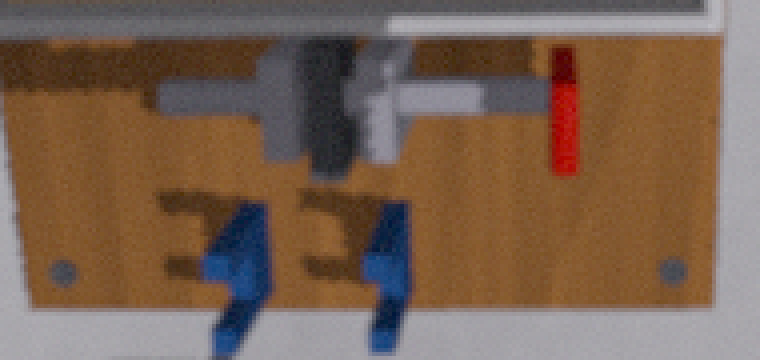

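The tab's top face is centred at (286.2,192.0) in w1 and (286.3,218.5) in w2. In w1 the fork notch tops are near (240,235) and (200.5,235.5). The bar spans rows 66–104 in w2.

Run:
```python
from h import *
a=load('w1');b=load('w2');T=load('top0')
print('tab top',tri([(a,286.2,191.6),(b,286.3,218.5)]),atz(a,286.2,191.6,.092),atz(b,286.3,218.5,.092))
f1=atz(a,240,235,.066);f2=atz(a,200.5,235.5,.066);print('forks',f1,f2,np.linalg.norm(f1-f2))
p1=atz(a,145+28/4,160+307/4,.012);p2=atz(a,145+713/4,160+307/4,.012);d=p2-p1
yaw=np.arctan2(-d[0],d[1]);X=np.array([np.cos(yaw),np.sin(yaw)])
print('plate',p1,p2,np.linalg.norm(d),np.degrees(yaw),((p1+p2)/2)[:2]-.18*X)
g=f1-f2;print('fork yaw',np.degrees(np.arctan2(-g[0],g[1])))
# depth on bar in w2
for u in(120,200,340):
    print('bar',u,[dep(b,u,v).round(4).tolist() for v in (75,83,91)])
# bar edges in column from red-brown vs depth
for S,us in((a,(120,200,300)),(b,(120,200,340))):
  for u in us:
    col=S['z_map'][:,u]; Z=np.array([dep(S,u,v) for v in range(50,130)]);k=np.where((Z[:,2]>.155)&(Z[:,2]<.19))[0]
    print(u,k.min()+50,k.max()+50,Z[k].mean(0))
```

```text
tab top [0.56615411 0.05344514 0.07298406] [0.5615676  0.05173388 0.092     ] [0.55989267 0.05079831 0.092     ]
forks [0.63682716 0.02063268 0.066     ] [ 0.65376884 -0.02394946  0.066     ] 0.047692633422024226
plate [ 0.70548968 -0.09494048  0.012     ] [0.62368124 0.12981642 0.012     ] 0.23918253573243206 20.000814409204505 [ 0.49544166 -0.04412806]
fork yaw 20.807314402744748
bar 120 [[0.4952, -0.0492, 0.1763], [0.4983, -0.0484, 0.1766], [0.5017, -0.0482, 0.1755]]
bar 200 [[0.4842, -0.0163, 0.1767], [0.4872, -0.0155, 0.1764], [0.4904, -0.0147, 0.1761]]
bar 340 [[0.4642, 0.039, 0.1758], [0.4672, 0.0402, 0.1759], [0.4701, 0.0416, 0.1752]]
120 89 110 [ 0.51703463 -0.09566133  0.17549955]
200 86 108 [ 0.49630455 -0.03948878  0.17547554]
300 85 107 [0.47136129 0.02858477 0.17527028]
120 68 105 [ 0.49988898 -0.04859432  0.1755337 ]
200 65 103 [ 0.48766952 -0.01560567  0.17557726]
340 65 102 [0.46737313 0.04035251 0.17563587]
```

The tab, plate and forks agree with the dock at (0.4955, -0.044), yaw 20.0°. The tab is at about (94.5, 66.5) mm in the dock's frame. Now I'll descend and pinch it.

>>> {"fn": "jog_arm", "kwargs": {
  "motion": "0.002,0.003,0.03,0,0.026;0.002,0.003,0.06,0,0.026;0.002,0.003,0.08,0,0.026;0.002,0.003,0.095,0,0.026;0.002,0.003,0.095,0,0.026"
}}

```text
clock: 3.45
tool_pos: [0.5603, 0.0516, 0.0862]
orientation: [-180.0, -0.1, -160.0]
force: [0.4, -0.4, 0.0]
opening: 0.0261
gripper_force: 0.0
```

Run:
```python
from h import *
s=snap('wrist');save(s,'w3')
```

```text
(no output)
```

View pics/w3.png

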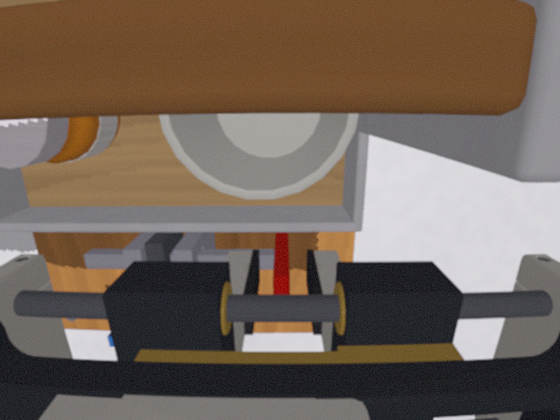

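The red tab, at (281,265), sits midway between the fingers at (250,290) and (318,290). Now I'll close on it.

>>> {"fn": "jog_arm", "kwargs": {
  "motion": "0,0,0,0,0;0,0,0,0,0;0,0,0,0,0;0,0,0,0,0;0,0,0,0,0"
}}

```text
clock: 4.12
tool_pos: [0.561, 0.0519, 0.0872]
orientation: [-180.0, 0.1, -160.0]
force: [-1.7, 0.9, 5.7]
opening: 0.0079
gripper_force: 30.0
```

>>> {"fn": "jog_arm", "kwargs": {
  "motion": "0,0.012,0,0,0;0,0.024,0,0,0;0,0.036,0,0,0;0,0.048,0,0,0;0,0.06,0,0,0;0,0.072,0,0,0;0,0.084,0,0,0;0,0.096,0,0,0"
}}

```text
clock: 5.12
tool_pos: [0.5269, 0.1427, 0.086]
orientation: [180.0, -0.1, -160.1]
force: [-0.3, -0.4, -0.9]
opening: 0.0081
gripper_force: 30.0
```

>>> {"fn": "jog_arm", "kwargs": {
  "motion": "0,0,0,0,0;0,0,-0.012,0,0;0,0,-0.025,0,0;0,0,-0.04,0,0;0,0,-0.04,0,0;0,0,-0.04,0,0"
}}

```text
clock: 5.88
tool_pos: [0.5276, 0.1418, 0.1266]
orientation: [180.0, 0.0, -160.1]
force: [0.0, 0.3, -1.8]
opening: 0.0076
gripper_force: 30.0
```

```bash
python3 - <<'E'
from h import *
s=snap('top');save(s,'t2');w=snap('wrist');save(w,'w4')
a=cv2.resize(s['frame'][140:270,200:375],None,fx=4,fy=4,interpolation=3)
b=cv2.resize(w['frame'],(700,525))[100:400]
cv2.imwrite('pics/c4.png',cv2.resize(np.vstack([a[:300],b]),(700,600))[:,:,::-1])
E
```

```text
(no output)
```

View pics/c4.png

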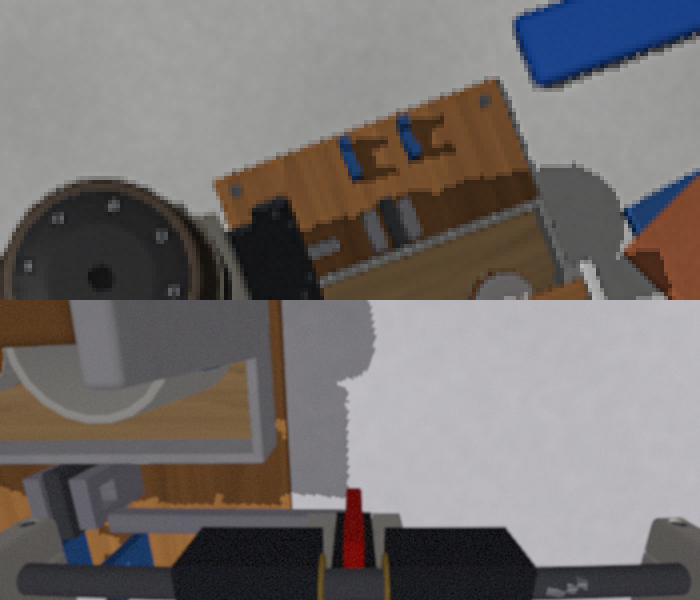

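The pin is out and held level, with the shank tip clear of the cheek. In the upper crop the tip is at (312,250); in the lower one the tab is at (353,530). Next I'll carry it over the cradle.

>>> {"fn": "jog_arm", "kwargs": {
  "motion": "-0.012,-0.02,0,0,0;-0.028,-0.05,0,0,0;-0.044,-0.08,0,0,0;-0.055,-0.1,0,0,0;-0.061,-0.112,0,0,0;-0.061,-0.112,0,0,0;-0.061,-0.112,0,0,0"
}}

```text
clock: 6.85
tool_pos: [0.6228, 0.0578, 0.1265]
orientation: [180.0, -0.0, -160.0]
force: [0.2, -1.0, -1.7]
opening: 0.0078
gripper_force: 30.0
```

```bash
python3 - <<'E'
from h import *
o=status.get_obs();d=np.array(o['tool_pos'][:2])-[.4955,-.044];c,s_=np.cos(np.radians(20)),np.sin(np.radians(20))
print(c*d[0]+s_*d[1],-s_*d[0]+c*d[1])
s=snap('scene');save(s,'s2');w=snap('wrist');save(w,'w5')
a=cv2.resize(s['frame'][190:265,190:310],(560,350),interpolation=3)
b=cv2.resize(w['frame'][180:320,130:354],(560,350),interpolation=3)
cv2.imwrite('pics/c5.png',cv2.resize(np.vstack([a,b]),(480,600))[:,:,::-1])
E
```

```text
0.15439781637061395 0.052124082319502864
```

View pics/c5.png

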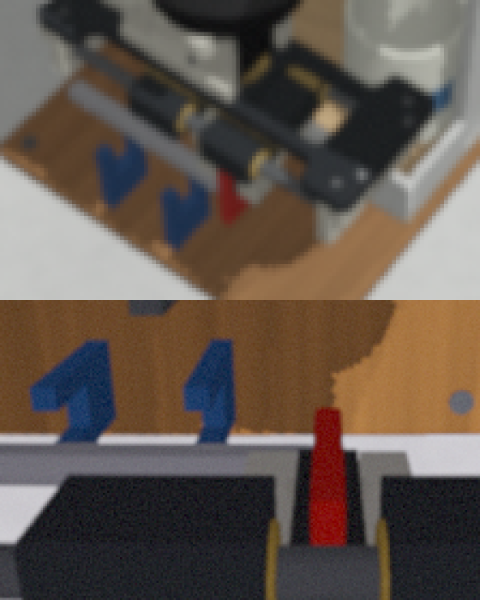

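The pin hangs level above the cradle with the tab at (328,500) in the lower crop. The shank is at row 463 and the fork tops are at (75,370) and (210,370). I'll check the shank against the notch with depth before lowering.

Add to h.py:
```python
def cloud(S,u0,u1,v0,v1):
    P=np.array([dep(S,u,v) for v in range(v0,v1) for u in range(u0,u1)])
    d=P[:,:2]-[.4955,-.044];c,q=np.cos(np.radians(20)),np.sin(np.radians(20))
    return np.c_[c*d[:,0]+q*d[:,1],-q*d[:,0]+c*d[:,1],P[:,2]]*1000
```

Run:
```python
from h import *
w=load('w5');C=cloud(w,130,245,245,275);k=(C[:,2]>85)&(C[:,2]<110)
for a in range(-70,50,20):
    q=C[k&(C[:,1]>a)&(C[:,1]<a+20)]
    if len(q): print('shank',a,len(q),np.percentile(q,[2,50,98],axis=0).round(1).tolist())
for n,(u0,u1,v0,v1) in {'w1':(185,260,200,252),'w2':(160,245,225,265)}.items():
    C=cloud(load(n),u0,u1,v0,v1);k=(C[:,2]>61)&(C[:,2]<72)
    for lo,hi in((-45,-27),(3,21)):
        q=C[k&(C[:,1]>lo)&(C[:,1]<hi)]
        for x0,x1 in((135,155),(155,175)):
            r=q[(q[:,0]>x0)&(q[:,0]<x1)]
            if len(r): print(n,lo,len(r),r.min(0).round(1),r.max(0).round(1))
```

```text
shank -50 317 [[150.4, -40.2, 85.3], [153.9, -35.1, 92.6], [160.4, -30.2, 93.9]]
shank -30 534 [[150.7, -29.6, 85.4], [152.8, -21.5, 92.6], [159.9, -10.5, 94.0]]
shank -10 486 [[150.6, -9.6, 85.3], [152.1, -0.0, 92.4], [156.6, 9.6, 93.9]]
shank 10 465 [[150.5, 10.5, 85.7], [152.1, 19.9, 92.4], [156.6, 29.1, 93.8]]
w1 -45 51 [139.7 -40.1  61.3] [147.3 -32.6  68. ]
w1 -45 53 [163.5 -39.4  61.2] [171.9 -32.4  68.3]
w1 3 53 [139.7   8.   61.3] [147.3  15.4  68.6]
w1 3 56 [163.2   7.9  62.6] [172.2  15.6  68. ]
w2 -45 56 [140.1 -40.7  61. ] [145.  -31.8  67.5]
```

The notch centre is at x = 155.3 and the shank's at 155.4. I'll lower 42 mm, release with a small opening, and rise straight up.

>>> {"fn": "jog_arm", "kwargs": {
  "motion": "0,0,0.012,0,0;0,0,0.024,0,0;0,0,0.034,0,0;0,0,0.04,0,0;0,0,0.042,0,0;0,0,0.042,0,0;0,0,0.042,0,0"
}}

```text
clock: 7.82
tool_pos: [0.6235, 0.0575, 0.0848]
orientation: [180.0, 0.0, -160.0]
force: [-0.5, 0.2, -1.0]
opening: 0.0079
gripper_force: 30.0
```

>>> {"fn": "jog_arm", "kwargs": {
  "motion": "0,0,0,0,0.02;0,0,0,0,0.02;0,0,0,0,0.02;0,0,0,0,0.02"
}}

```text
clock: 8.32
tool_pos: [0.6233, 0.0575, 0.0846]
orientation: [180.0, 0.0, -160.0]
force: [0.3, 0.3, -0.7]
opening: 0.0201
gripper_force: 0.0
```

>>> {"fn": "jog_arm", "kwargs": {
  "motion": "0,0,-0.02,0,0.02;0,0,-0.05,0,0.02;0,0,-0.1,0,0.02;0,0,-0.16,0,0.02;0,0,-0.16,0,0.02;0,0,-0.16,0,0.02"
}}

```text
clock: 9.07
tool_pos: [0.623, 0.0575, 0.2446]
orientation: [180.0, 0.0, -160.1]
force: [0.5, 0.1, -0.8]
opening: 0.0198
gripper_force: 0.0
```

```bash
python3 - <<'E'
from h import *
w=snap('wrist');save(w,'w6');print(status.get_obs()['joint_pos'])
C=cloud(w,0,560,0,280);k=(C[:,0]>149)&(C[:,0]<162)&(C[:,2]>35)&(C[:,2]<100)
for a in range(-80,80,10):
    q=C[k&(C[:,1]>a)&(C[:,1]<a+10)]
    if len(q): print(a,len(q),np.percentile(q,[2,50,98],axis=0).round(1).tolist())
E
```

```text
[ 2.31103642e+01  1.62451328e+01 -6.54544979e+00 -2.85877440e-02
 -6.72796965e+01 -9.31546798e+01]
-70 77 [[151.0, -68.0, 42.5], [154.8, -63.7, 50.4], [160.4, -60.3, 51.9]]
-60 100 [[151.0, -59.5, 42.3], [154.7, -55.0, 50.4], [160.6, -50.3, 52.0]]
-50 85 [[151.0, -49.7, 46.2], [155.8, -45.5, 50.6], [160.8, -40.4, 51.9]]
-40 98 [[149.7, -39.5, 36.9], [155.0, -34.3, 50.5], [160.6, -30.2, 52.1]]
-30 102 [[151.0, -29.7, 43.5], [155.0, -24.8, 50.4], [160.7, -20.3, 52.2]]
-20 101 [[151.1, -19.8, 43.0], [154.8, -14.8, 50.4], [160.6, -10.3, 52.6]]
-10 99 [[151.0, -9.4, 42.9], [154.9, -5.0, 50.5], [160.7, -0.6, 52.1]]
0 85 [[151.1, 0.4, 43.2], [156.0, 4.0, 50.6], [160.7, 9.2, 51.9]]
10 101 [[150.4, 10.1, 38.6], [155.1, 15.5, 50.5], [160.8, 19.9, 51.9]]
20 100 [[151.1, 20.8, 42.8], [155.1, 25.2, 50.4], [160.6, 29.6, 52.2]]
30 99 [[151.2, 30.5, 42.7], [155.1, 34.9, 50.4], [160.8, 39.3, 51.9]]
40 103 [[149.9, 40.3, 43.6], [155.2, 44.6, 50.8], [161.0, 49.3, 90.0]]
50 77 [[149.7, 50.2, 87.9], [155.9, 52.2, 89.6], [161.8, 55.0, 90.8]]
```

The pin lies flat across both forks, with its top at 50.4 mm all along and its origin at y ≈ 51 mm. Next I'll fit the bar line from the views.

Run:
```python
from h import *
for n in('w1','w2','w6'):
    C=cloud(load(n),0,560,0,240);k=(abs(C[:,0])<40)&(C[:,2]>172)&(C[:,2]<180)&(abs(C[:,1])<95)
    q=C[k]
    for y0 in range(-95,95,38):
        r=q[(q[:,1]>y0)&(q[:,1]<y0+38)]
        if len(r)>20: print(n,y0,len(r),np.percentile(r[:,0],[1,50,99]).round(1),np.median(r[:,2]).round(1))
    k=(abs(C[:,0])<40)&(C[:,2]>150)&(C[:,2]<200);print('y span',C[k,1].min(),C[k,1].max(),C[k,2].max())
```

```text
w1 -95 1043 [-5.1  2.6 10.2] 175.7
w1 -57 1122 [-5.5  2.5 10.3] 175.7
w1 -19 1196 [-5.6  2.3 10.4] 175.6
w1 19 1173 [-5.2  2.5 10.2] 175.5
w1 57 1177 [-5.5  2.1  9.8] 175.5
y span -116.90621665537893 113.38983914119835 178.50139326586725
w2 -95 494 [-5.3  3.9 10.6] 175.6
w2 -57 2900 [-5.3  2.5 10.3] 175.6
w2 -19 3206 [-5.2  2.5 10.2] 175.6
w2 19 3459 [-5.6  2.4 10.2] 175.6
w2 57 3448 [-5.6  2.2  9.9] 175.6
y span -68.21332636101525 113.75130078808158 178.56434684719306
w6 -95 732 [ 4.   8.1 11. ] 175.4
w6 -57 510 [ 6.5  9.2 10.8] 175.0
w6 -19 337 [ 8.2  9.7 10.8] 174.4
w6 19 262 [ 9.   9.8 10.8] 173.9
w6 57 219 [ 9.   9.7 10.6] 173.9
y span -116.65268487054792 113.84266823772923 178.23212238131802
```

>>> {"fn": "jog_arm", "kwargs": {
  "motion": "0.04,-0.01,0,-10,0.02;0.08,-0.02,0,-20,0.03;0.12,-0.03,0,-30,0.07;0.154,-0.042,0,-40,0.07;0.154,-0.042,0,-50,0.07;0.154,-0.042,0,-60,0.07;0.154,-0.042,0,-70,0.07;0.154,-0.042,0,-80,0.07"
}}

```text
clock: 10.12
tool_pos: [0.4921, -0.0348, 0.2431]
orientation: [179.8, -0.0, -79.7]
force: [0.2, -0.7, 0.2]
opening: 0.0698
gripper_force: 0.0
```

>>> {"fn": "jog_arm", "kwargs": {
  "motion": "0,-0.002,0,-5,0.07;0,-0.002,0,-9.8,0.07;0,-0.002,0.02,-9.8,0.07;0,-0.002,0.045,-9.8,0.07;0,-0.002,0.06,-9.8,0.07;0,-0.002,0.07,-9.8,0.07;0,-0.002,0.07,-9.8,0.07"
}}

```text
clock: 11.0
tool_pos: [0.4946, -0.0343, 0.1739]
orientation: [179.9, -0.0, -70.2]
force: [0.6, 0.3, 0.9]
opening: 0.0699
gripper_force: 0.0
```

>>> {"fn": "jog_arm", "kwargs": {
  "motion": "0,0,0,0,0.04;0,0,0,0,0;0,0,0,0,0;0,0,0,0,0;0,0,0,0,0;0,0,0,0,0;0,0,0,0,0"
}}

```text
clock: 11.88
tool_pos: [0.4949, -0.0342, 0.1746]
orientation: [-180.0, 0.0, -70.2]
force: [0.3, 0.8, -0.7]
opening: 0.0156
gripper_force: 30.0
```

Gripped (opening 15.6 mm). I'll lift slightly first and check force, moment and tilt.

>>> {"fn": "jog_arm", "kwargs": {
  "motion": "0,0,-0.003,0,0;0,0,-0.007,0,0;0,0,-0.012,0,0;0,0,-0.018,0,0;0,0,-0.022,0,0;0,0,-0.022,0,0;0,0,-0.022,0,0"
}}

```text
clock: 12.75
tool_pos: [0.4947, -0.0342, 0.1964]
orientation: [180.0, 0.0, -70.2]
force: [-0.3, 0.6, -8.5]
opening: 0.0157
gripper_force: 30.0
```

```bash
python3 - <<'E'
from h import *
o=status.get_obs();print(o['force'],o['moment'])
w=snap('wrist');save(w,'w7');C=cloud(w,0,560,0,420)
import sys
# tray floor/bar/rim heights
k=(abs(C[:,0])<14)&(C[:,2]>180)&(C[:,2]<215)
for y0 in range(-110,110,20):
    r=C[k&(C[:,1]>y0)&(C[:,1]<y0+20)]
    if len(r)>10: print(y0,len(r),np.percentile(r[:,2],[50,90]).round(1))
for n in('scene','top'): s=snap(n);save(s,n+'7')
for n in('scene','top'):
  for t in('0','7'):
    C=cloud(load(n+t),200 if n=='top' else 180,380,120,290)
    print(n,t)
    for x0 in(-78,66):
      k=(C[:,0]>x0)&(C[:,0]<x0+14)&(C[:,2]>45)&(C[:,2]<100)
      for y0 in range(-120,120,40):
        r=C[k&(C[:,1]>y0)&(C[:,1]<y0+40)]
        if len(r)>4: print(x0,y0,len(r),np.percentile(r[:,2],[50,80]).round(1))
E
```

```text
[-0.34705557  0.59734513 -8.54744851] [-0.03773647  0.17141686  0.02675891]
-110 2903 [197.3 198.4]
-90 2047 [197.4 198.4]
-70 1830 [197.4 198.3]
-50 1603 [197.4 198.2]
-30 1395 [197.3 198.2]
-10 2230 [197.4 208.9]
10 228 [197.3 198.3]
30 810 [197.2 198. ]
scene 0
-78 -120 26 [50.6 52.2]
-78 -80 39 [51.3 53.2]
-78 -40 49 [51.4 53.4]
-78 0 26 [52.8 54.3]
-78 40 6 [52.5 53.4]
-78 80 39 [51.7 53.2]
66 -120 55 [52.  53.8]
66 -80 55 [51.  53.6]
66 -40 19 [52.4 53.8]
66 0 38 [51.8 54.3]
66 40 29 [51.7 53.3]
66 80 58 [51.8 54.1]
scene 7
-78 -80 12 [48.5 55.1]
-78 -40 110 [64.8 73.6]
-78 0 30 [73.9 75.8]
-78 40 5 [73.7 75.1]
-78 80 73 [67.3 74. ]
66 -120 110 [65.9 73.6]
66 -80 121 [64.4 73.7]
66 -40 60 [71.6 75.4]
66 0 113 [68.4 74.3]
66 40 132 [65. 74.]
66 80 137 [65.6 73.8]
top 0
-78 -120 25 [51.8 54.8]
-78 -80 27 [51.5 54.2]
-78 -40 27 [52.4 54.4]
-78 0 27 [50.8 53.2]
-78 40 27 [52.5 53.8]
-78 80 26 [52.3 53.9]
66 -120 26 [51.5 53.3]
66 -80 26 [51.8 54.1]
66 -40 26 [50.4 53.6]
66 0 29 [51.5 54.2]
66 40 27 [51.9 53.6]
66 80 24 [52.4 54.1]
top 7
-78 -120 21 [72.4 74.8]
66 -120 30 [73.2 75.9]
66 -80 30 [73.2 75.5]
66 40 30 [73.6 75.8]
66 80 30 [73.5 75.5]
```

The caddy came up level: the bar is flat within 0.2 mm and the load is 8.5 N. I'll lift the rest of the way.

>>> {"fn": "jog_arm", "kwargs": {
  "motion": "0,0,-0.006,0,0;0,0,-0.018,0,0;0,0,-0.032,0,0;0,0,-0.047,0,0;0,0,-0.061,0,0;0,0,-0.071,0,0;0,0,-0.077,0,0;0,0,-0.079,0,0"
}}

```text
clock: 13.9
tool_pos: [0.4949, -0.0342, 0.2758]
orientation: [-180.0, 0.0, -70.2]
force: [0.3, -0.4, -7.7]
opening: 0.0158
gripper_force: 30.0
```

>>> {"fn": "jog_arm", "kwargs": {
  "motion": "0,0,0,0,0;0,0,0,0,0;0,0,0,0,0;0,0,0,0,0;0,0,0,0,0;0,0,0,0,0;0,0,0,0,0;0,0,0,0,0"
}}

```text
clock: 14.9
tool_pos: [0.4949, -0.0342, 0.2756]
orientation: [-180.0, 0.0, -70.2]
force: [0.6, -0.5, -8.1]
opening: 0.0159
gripper_force: 30.0
```

```bash
python3 - <<'E'
from h import *
o=status.get_obs();print(o['force'],o['moment'],o['qvel'].round(2))
w=snap('wrist');C=cloud(w,0,560,0,420);k=(abs(C[:,0])<14)&(C[:,2]>250)&(C[:,2]<290)
for y0 in range(-110,110,20):
    r=C[k&(C[:,1]>y0)&(C[:,1]<y0+20)]
    if len(r)>10: print(y0,len(r),np.percentile(r[:,2],[50]).round(1))
s=snap('scene')
C=cloud(s,100,400,40,320)
for x0 in(-78,66):
  k=(C[:,0]>x0)&(C[:,0]<x0+14)&(C[:,2]>140)&(C[:,2]<165)
  for y0 in range(-120,120,40):
    r=C[k&(C[:,1]>y0)&(C[:,1]<y0+40)]
    if len(r)>4: print(x0,y0,len(r),np.percentile(r[:,2],[50,80]).round(1))
k=(abs(C[:,0]-155.3)<6)&(C[:,2]>46)&(C[:,2]<56);print('pin',k.sum(),C[k].min(0),C[k].max(0))
for nm,y in(('mug',58),('jar',-58)):
  k=(abs(C[:,0])<45)&(abs(C[:,1]-y)<45)&(C[:,2]>160)&(C[:,2]<215);print(nm,k.sum(),C[k].mean(0),np.percentile(C[k],98,axis=0))
E
```

```text
[ 0.63518004 -0.54243747 -8.10750916] [-0.0495163   0.14638152  0.0206126 ] [-0.05  0.06  0.08  0.01  0.06  0.03]
-110 3009 [276.4]
-90 2049 [276.6]
-70 1823 [276.5]
-50 1610 [276.5]
-30 1393 [276.5]
-10 2154 [276.4]
10 232 [276.5]
30 809 [276.3]
-78 -80 5 [141.4 143.9]
-78 -40 68 [150.6 152.7]
-78 0 13 [152.3 153.2]
-78 80 52 [150.2 152.9]
66 -120 76 [150.2 152.4]
66 -80 74 [150.5 153.2]
66 -40 47 [152.3 154. ]
66 0 92 [151.1 153.5]
66 40 96 [151.7 153.8]
66 80 96 [150.3 153.3]
pin 142 [149.43044979 -67.43673246  46.00853934] [161.27582356  56.15064016  55.4887884 ]
mug 953 [ 10.7852464   60.34945297 187.43369355] [ 43.24735272  94.31641616 208.3120782 ]
jar 361 [ 17.29751    -53.25782977 179.28633308] [ 35.00161584 -34.99344766 185.77086454]
```

```bash
python3 -c "
from plant import ctrl, cams, status, close_job
print(close_job())"
```

```text
the job is handed in; nothing more can be done
None
```

The pin is drawn out and lying across both cradle forks, and the caddy is held level and steady about 10 cm above its dock with the mug and jar standing in it; the job was handed in at about 15 s, and the judge's verdict was not shown.

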